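# Cap the peep port, then hold a circuit board inside the light-curing box

### The arm

A 6-joint arm with a two-finger parallel gripper is mounted at the origin on the work surface. World frame = base frame: x ahead of the robot, y to its left, z up, the work surface at z = 0. Lengths are in m, angles in rad, forces in N, time in s.
With the tool pointing down it reaches from about 0.35 to 0.725 m from the base axis. Payload 4.3 kg.
Tool frame: the origin (TCP) lies midway between the tips of the shut fingers; the grasp point (between the pads) lies 19 mm behind it; z points along the fingers, y is the line along which they close (so a half turn about z gives the same grasp; the last joint's range is limited). The gripper opens to 85 mm and grips with 20 to 120 N. Pads are 22 mm wide; open, the fingers measure 114 mm over their backs; the gripper's body (76 mm by 85 mm) begins 54 mm behind the grasp point. The pads swing forward as they close: fully open they stand 13 mm farther back than shut.
Start: joints at [-0.11, 0.377, 0.081, 1.274, 0, 1.46], TCP at [0.575, 0, 0.231] pointing down, gripper open.
Joint ranges: [-2.72, 2.72], [-0.84, 1.66], [-1.02, 1.22], [-1.77, 2.12], [-1.37, 1.28], [-3.14, 3.14]. Speed limits (rad/s): [2.57, 2.57, 3.14, 3.14, 3.14, 3.14].

### API

Orientations are given as [roll, pitch, yaw] about the fixed x, y, z axes, in that order (R = Rz(yaw) Ry(pitch) Rx(roll)).
In Python, from bench import r gives the robot as it stands. The module is installed in compiled form; this text tells all that it offers.
- The arm moves only by the shell command python3 -m creep 'ROWS' [OPENING] [FORCE]. ROWS is text: rows parted by semicolons, each of 4 numbers parted by spaces: the shift along the tool's x, y, z in m, then the turn about the tool's z in rad. In form: tx ty tz turn; .... A call has 1 to 10 rows; each row is the pose to reach, as a shift and turn from the pose commanded when the call began, along the tool's axes at that moment; what a row does not reach only later rows make up. A row lasts 1/10 s, in which the tool goes at most 50 mm and 8.59 degrees, less where a joint would pass 70% of its speed; a pose out of reach is approached as far as the arm can. A call with a gripper value outside its range is refused whole. OPENING is the finger opening in m, from 0 to 0.0854, set as the call begins (- or left out, the last holds). The fingers move at their own pace and stop on an object; FORCE is the grip in N (left out, the last holds). Time passes only in rows, so rows that repeat a pose let the fingers close. It gives the time, the measured TCP pose, the force, the opening and the grip force at its end, in the units of the state.
- r.sense(): the state, without advancing time (a new reading comes with each control period).
- r.grab_frame(name): name is "scene" or "side" or "wrist"; returns a dict with "img" (420x560x3 uint8, blue, green, red), "camera_matrix" (3x3 intrinsics, pixels), "k1" (the pictures are not rectified: a ray, as slopes to the right and down, at radius r is drawn at 1 + k1 r^2 times it, then the intrinsics apply), "origin" and "rotation" of the camera in the world. Camera axes: x right, y up, looking along -z (the intrinsics and any distortion apply to the point x, -y, -z); pixel columns grow to the right and rows downward; lengths in m; the calibration is good to about 2 mm. A picture is of the moment at which its call begins. There is no depth.
- r.job_done(): hands the job in; it is judged then, once.
The state is a dict: "time_s": time; "joints": joint angles; "qvel": joint speeds; "effort": joint torques, N m; "ee_pos": TCP position; "ee_rot": TCP orientation; "ft_force": force on the tool from outside, world axes, zero at the start; "wrist_torque": the same for the moment, N m; "width": finger opening in m; "grip_force": force on a finger pad.
Only numpy, scipy, OpenCV 4.12 (cv2) and the standard library are available. Lean on these libraries where they do the work, as an engineer would, in place of code of your own. Each camera call takes 0.05 s, during which the arm holds its last target. There are 200 camera calls.

### The job

First close the peep port on top of the light-curing box with the knobbed cap, rim down inside the port's collar, and let go of it. Then take the circuit board out of the wooden block by its grip, lower it through the slot in the box's lid until about two thirds of the board is inside, and keep holding it there, with the grip clear of the lid: finish while still holding the board. Leave the solder spool, the flux bottle and the gamepad alone.

Things in the scene. Friction and masses are not known exactly. Their poses are not given: they have to be found in the camera images.
- cure_box: white light-curing box, fixed to the bench, 120 (x) x 200 (y) x 110 mm high, hollow, with a 10 mm thick flat lid that does not open. Origin: centre of its underside, on the bench; z up. In its lid, off centre towards -y, is a slot; on its lid, towards +y, is the round peep port. Inside, the floor lies 104 mm below the lid's top face
- slot (a point): centre of the slot's mouth at the lid's top face, at (0, -35, 110) mm in the box's frame, axes as the box's. The slot goes straight down through the lid: 8 mm wide along x, 66 mm long along y, edges of its mouth chamfered 3 mm (so the board has 2 mm of play in all, both ways)
- port (a point): centre of the peep port at the lid's top face, at (0, 62, 110) mm in the box's frame, axes as the box's. An aluminium collar of 50 mm inner and 58 mm outer diameter stands 8 mm up from the lid around an amber glass; the cap belongs inside the collar, standing on the lid's top face
- cap: loose black round cap, standing rim down on the bench: a cup 44 mm in diameter and 16 mm high, open below, with a cylindrical knob of 18 mm diameter and 30 mm height on its top (46 mm high in all), 60 g or so. Origin: centre of its rim (underside), z up through the knob
- stand: wooden block, fixed to the bench, 70 (x) x 110 (y) x 36 mm high, origin at the centre of its underside. A slot of 9 mm (x) by 67 mm (y), 24 mm deep, in its top holds the board upright; the slot's floor is 12 mm above the bench
- board: circuit board in a black carrier frame, loose, standing upright in the wooden block: 6 mm thick (x), 64 mm wide (y), 80 mm high (z), about 100 g. On its top edge, centred, is a black block-shaped grip 12 mm thick (x), 30 mm wide (y), 40 mm high (z = 80 to 120 mm), too thick for the slot. Origin: centre of its lower edge, z up. Either face may point either way
- spool: bystander: spool of solder wire, yellow flanges, 60 mm diameter, 55 mm high, upright; origin at the centre of its underside
- flux_bottle: bystander: small white bottle with a black cap, 34 mm diameter, 75 mm high, upright; origin at the centre of its underside
- gamepad: bystander: opened black gamepad with green circuit board, about 110 x 170 mm and 32 mm high, lying flat; origin at the centre of its underside
Mind the look-alikes: they are no part of the job. Of the things that look like the board, the middle-sized one is meant.

How it is judged:
By the outcome, as a careful person would: the job done as asked, in the order asked, and still so for the second after the job is handed in, while the arm keeps its last pose, push and grip.
It also fails if it takes over 58 s, if anything falls off the work surface, if the arm or the gripper's body presses on something with over 40 N, if the wrist force passes 120 N, or if a joint passes its speed limit or range.

## Working session

There is one attempt and no reset: what is moved stays moved. The work goes in short steps, Python scripts to look and compute and a shell command to move; the robot and the scene stay as the last step left them, time stands still between calls to the robot, and variables do not carry over. Pictures are saved under pics/ and viewed, at most 13 in all, crops included, and the job is handed in when it is done.

```bash
mkdir -p pics; cat > h.py <<'E'
import numpy as np, cv2
from bench import r
def grab(n,save=None):
    f=r.grab_frame(n)
    if save: cv2.imwrite('pics/'+save,f['img'])
    return f
def ray(f,uv):
    K=np.array(f['camera_matrix']);k=f['k1']
    p=cv2.undistortPoints(np.array([[uv]],float),K,np.array([k,0,0,0.]))[0,0]
    d=np.array(f['rotation'])@np.array([p[0],-p[1],-1.]);return np.array(f['origin']),d/np.linalg.norm(d)
def onz(f,uv,z):
    o,d=ray(f,uv);return o+d*(z-o[2])/d[2]
def tri(f1,a,f2,b):
    o1,d1=ray(f1,a);o2,d2=ray(f2,b)
    s=np.linalg.lstsq(np.c_[d1,-d2],o2-o1,rcond=None)[0]
    p,q=o1+s[0]*d1,o2+s[1]*d2;return (p+q)/2,np.linalg.norm(p-q)
def proj(f,P):
    K=np.array(f['camera_matrix']);c=np.array(f['rotation']).T@(np.array(P)-np.array(f['origin']))
    s=np.array([c[0],-c[1]])/-c[2];s=s*(1+f['k1']*(s@s));return K[:2,:2]@s+K[:2,2]
E
python3 - <<'E'
from h import *
import pickle
F={n:grab(n,n+'0.png') for n in ('scene','side','wrist')}
pickle.dump(F,open('f0.pkl','wb'))
for n in F: print(n,np.round(F[n]['origin'],3),np.round(F[n]['rotation'],2).tolist(),np.round(F[n]['camera_matrix'],0).tolist(),F[n]['k1'])
print(r.sense())
E
```

```text
scene [1.475 0.078 0.768] [0.92, 0.0, 1.71] [[518.0, 0.0, 282.0], [0.0, 518.0, 204.0], [0.0, 0.0, 1.0]] -0.07299956609168501
side [0.032 0.712 0.624] [1.05, 0.0, -2.48] [[528.0, 0.0, 281.0], [0.0, 528.0, 204.0], [0.0, 0.0, 1.0]] -0.015679559547858463
wrist [0.574 0.074 0.372] [-0.29, 0.0, 0.0] [[319.0, 0.0, 287.0], [0.0, 319.0, 214.0], [0.0, 0.0, 1.0]] -0.017432841498958872
{'time_s': 0.15, 'joints': array([-1.10332275e-01,  3.77899550e-01,  7.99652517e-02,  1.27441523e+00,
        5.23577584e-06,  1.46048757e+00]), 'qvel': array([ 0.0002039 , -0.00349677,  0.00309772,  0.00065374, -0.00023452,
        0.00138263]), 'effort': array([ 1.00972400e-03, -4.64035428e+01,  2.70170492e+01,  1.39211598e-02,
       -6.30224304e-05,  7.89257683e-06]), 'ee_pos': array([5.74507362e-01, 4.37131238e-05, 2.30585648e-01]), 'ee_rot': array([-3.14004947e+00, -1.76188390e-04,  1.57077267e+00]), 'ft_force': array([0.41557151, 0.32200985, 0.49093451]), 'wrist_torque': array([ 0.04047607, -0.08710205, -0.03840782]), 'grip_force': 0.0, 'width': 0.08563290414263165}
```

View pics/scene0.png

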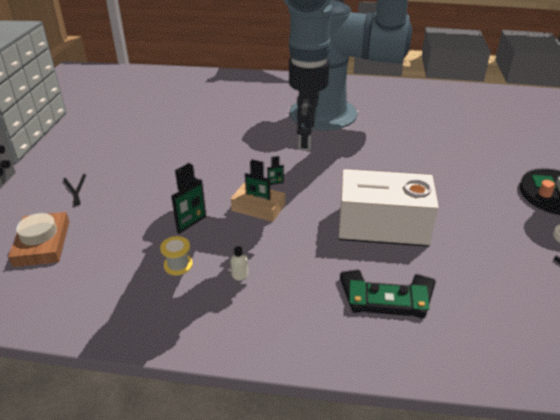

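View pics/side0.png

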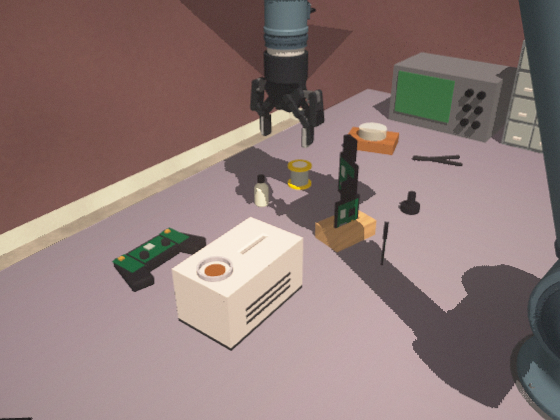

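The scene view shows the box with slot (373,186) and port (417,188), and the mid-sized board in the block at (258,186). The side view shows the cap (411,204), slot (254,245), port (214,270) and board grip. I'll measure from both views.

```bash
python3 - <<'E'
from h import *
import pickle
F=pickle.load(open('f0.pkl','rb'));S,D=F['scene'],F['side']
for n,a,b in [('port',(417.5,188),(214.5,269.5)),('slot',(373,186),(254,244.5))]:
    p,e=tri(S,a,D,b);print(n,p.round(4),round(e,4))
c=onz(D,(411,211),0.0);print('cap',c.round(3),'in scene',proj(S,c).round(0),'wrist',proj(F['wrist'],c).round(0))
print('block scene',onz(S,(258,190),.036).round(3))
a=cv2.resize(S['img'][130:260,150:330],None,fx=3,fy=3,interpolation=2)
b=cv2.resize(D['img'][120:280,300:440],None,fx=3,fy=3,interpolation=2)
h=max(a.shape[0],b.shape[0]);o=np.zeros((h,a.shape[1]+b.shape[1],3),np.uint8);o[:a.shape[0],:a.shape[1]]=a;o[:b.shape[0],a.shape[1]:]=b
cv2.imwrite('pics/c1.png',cv2.resize(o,None,fx=.8,fy=.8));print(o.shape)
E
```

```text
Traceback (most recent call last):
  File "h.py", line 15, in tri
    s=np.linalg.lstsq(np.c_[d1,-d2],o2-o1,rcond=None)[0]
      ~~~~~~~~~~~~~~~^^^^^^^^^^^^^^^^^^^^^^^^^^^^^^^^
numpy.linalg.LinAlgError: Incompatible dimensions
```

View pics/wrist0.png

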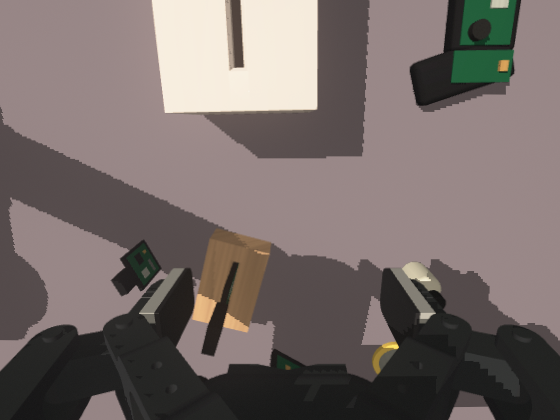

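The wrist view shows the box edge and slot at the top, the block with the board (230,290), the small decoy (135,265). Camera rotation is rpy; fixing.

```bash
sed -i "s/np.array(f\['rotation'\])/R.from_euler('xyz',f['rotation']).as_matrix()/g; 1i from scipy.spatial.transform import Rotation as R" h.py; python3 - <<'E'
from h import *
import pickle
F=pickle.load(open('f0.pkl','rb'));S,D=F['scene'],F['side']
print(proj(F['wrist'],(.574,0,.23)),proj(S,(.574,0,.23)))
for n,a,b in [('port',(417.5,188),(214.5,269.5)),('slot',(373,186),(254,244.5))]:
    p,e=tri(S,a,D,b);print(n,p.round(4),round(e,4))
c=onz(D,(411,211),0.0);print('cap',c.round(3),'in scene',proj(S,c).round(0),'wrist',proj(F['wrist'],c).round(0))
print('block scene',onz(S,(258,190),.036).round(3))
W=F['wrist'];print('box edges',[onz(W,u,.11).round(3) for u in [(165,112),(317,108),(153,2),(318,2),(236,68)]])
print('block corners',[onz(W,u,.036).round(3) for u in [(215,230),(270,241),(194,321),(247,331)]])
a=cv2.resize(S['img'][130:260,150:330],None,fx=3,fy=3,interpolation=2)
b=cv2.resize(D['img'][120:280,300:440],None,fx=3,fy=3,interpolation=2)
h=max(a.shape[0],b.shape[0]);o=np.zeros((h,a.shape[1]+b.shape[1],3),np.uint8);o[:a.shape[0],:a.shape[1]]=a;o[:b.shape[0],a.shape[1]:]=b
cv2.imwrite('pics/c1.png',cv2.resize(o,None,fx=.8,fy=.8));print(o.shape)
E
```

```text
[287.83410726 275.09305682] [306.03882463 143.29812593]
port [0.5326 0.2416 0.1138] 0.0018
slot [0.5319 0.1455 0.1097] 0.0026
cap [ 0.438 -0.302  0.   ] in scene [192. 186.] wrist [194. 388.]
block scene [ 0.482 -0.121  0.036]
box edges [array([0.477, 0.079, 0.11 ]), array([0.597, 0.082, 0.11 ]), array([0.476, 0.156, 0.11 ]), array([0.596, 0.155, 0.11 ]), array([0.535, 0.111, 0.11 ])]
block corners [array([ 0.493, -0.045,  0.036]), array([ 0.554, -0.058,  0.036]), array([ 0.459, -0.163,  0.036]), array([ 0.524, -0.177,  0.036])]
(480, 960, 3)
```

View pics/c1.png

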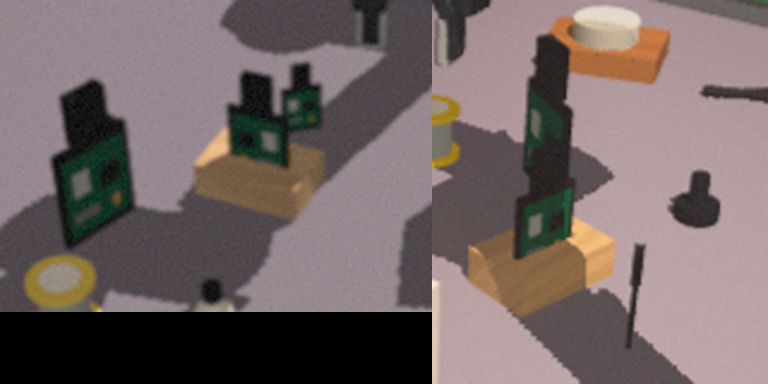

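The scene crop confirms the mid board stands in the block. The tall decoy hides the cap, and the side crop shows the cap clearly. Next I go above the cap.

```bash
python3 -m creep '-0.03 -0.015 0 0; -0.07 -0.035 0 0; -0.11 -0.054 0 0; -0.15 -0.073 0 0; -0.19 -0.092 0 0; -0.23 -0.112 0 0; -0.26 -0.126 0 0; -0.275 -0.134 0 0; -0.28 -0.136 0 0; -0.28 -0.136 0 0'; python3 - <<'E'
from h import *
import pickle
f=grab('wrist','w1.png');pickle.dump(f,open('w1.pkl','wb'))
F=pickle.load(open('f0.pkl','rb'))
print('tall base',onz(F['scene'],(178,230),0).round(3),onz(F['scene'],(204,216),0).round(3))
print(proj(f,(.438,-.302,0)),proj(f,(.438,-.302,.046)))
E
```

```text
time_s: 1.15
ee_pos: [0.4388, -0.2802, 0.2311]
ee_rot: [-3.142, -0.001, 1.57]
ft_force: [-0.1, -0.2, 0.7]
width: 0.0851
grip_force: 0.0
tall base [ 0.612 -0.285  0.   ] [ 0.554 -0.239  0.   ]
[287.02639591 201.81418433] [287.03185117 212.51614501]
```

View pics/w1.png

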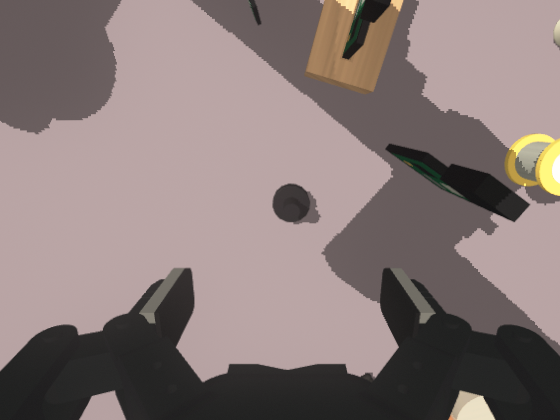

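The wrist view shows the cap at (291,203), with the tall decoy at right (390–525, 145–220), about 80 mm clear of it. I'll measure the cap.

```bash
python3 - <<'E'
from h import *
import pickle
f=pickle.load(open('w1.pkl','rb'));D=pickle.load(open('f0.pkl','rb'))['side']
g=cv2.cvtColor(f['img'],6)[175:230,265:325]
print(np.unique(g//10,return_counts=True))
_,m=cv2.threshold(g,55,255,1);c=max(cv2.findContours(m,0,2)[0],key=cv2.contourArea)
(x,y),rr=cv2.minEnclosingCircle(c);u=(x+265,y+175);print(u,rr,'xy@.016',onz(f,u,.016).round(4),'@.008',onz(f,u,.008).round(4))
k=cv2.threshold(g,34,255,1)[1];M=cv2.moments(k);print('dark ctr',M['m10']/M['m00']+265,M['m01']/M['m00']+175)
gd=cv2.cvtColor(D['img'],6)[185:220,395:430]
md=cv2.threshold(gd,60,255,1)[1];n,l,s,ct=cv2.connectedComponentsWithStats(md);print(s)
for r_ in md: print(''.join('#' if v else '.' for v in r_))
for r_ in g[::2]: print(' '.join('%2d'%(v//4) for v in r_[::2]))
E
```

```text
(array([ 4,  5,  6,  7,  8,  9, 10, 11, 12, 13, 14, 15, 16, 17],
      dtype=uint8), array([ 145,  826,  106,   17,   32,   81,  197,   11,   28,   27,   39,
         38,   27, 1726]))
(295.3421058654785, 206.65789413452148) 12.872852325439453 xy@.016 [ 0.4476 -0.3037  0.016 ] @.008 [ 0.4478 -0.3059  0.008 ]Traceback (most recent call last):
  File "<stdin>", line 8, in <module>
ZeroDivisionError: float division by zero
```

```bash
python3 - <<'E'
from h import *
import pickle
f=pickle.load(open('w1.pkl','rb'));D=pickle.load(open('f0.pkl','rb'))['side']
g=cv2.cvtColor(f['img'],6)[175:230,265:325]
m=cv2.threshold(g,85,255,1)[1];c=max(cv2.findContours(m,0,2)[0],key=cv2.contourArea)
(x,y),rr=cv2.minEnclosingCircle(c);u=(x+265,y+175);print(u,rr,'xy@.016',onz(f,u,.016).round(4),'@.008',onz(f,u,.008).round(4))
k=cv2.threshold(g,49,255,1)[1];M=cv2.moments(k);print('knob side dark',M['m10']/M['m00']+265,M['m01']/M['m00']+175)
gd=cv2.cvtColor(D['img'],6)[185:220,395:430]
for r_ in cv2.threshold(gd,75,255,1)[1]: print(''.join('#' if v else '.' for v in r_))
for r_ in g[8:48:2]: print(' '.join('%2d'%(v//2) for v in r_[6:50:2]))
E
```

```text
(291.3959770202637, 202.62066650390625) 19.14495277404785 xy@.016 [ 0.443  -0.2989  0.016 ] @.008 [ 0.4432 -0.3009  0.008 ]
knob side dark 299.8758620689655 205.71724137931034
...................................
...................................
...................................
...................................
...................................
...................................
...................................
..............######...............
..............#######..............
.............########..............
.............########..............
.............########..............
.............#######...............
.............#######...............
.............#######...............
............########...............
.........###########...............
.......###############.............
......##################...........
......###################..........
......###################..........
.....####################..........
.....####################..........
.....####################..........
......##################...........
......##################
[... 955 characters left out ...]
6 26 25 24 23 22 25 28 28 28 27 30 50 49
85 37 29 29 29 29 27 26 26 26 26 25 23 22 23 25 28 28 28 30 49 50
85 34 29 29 29 29 28 26 28 28 29 28 27 24 23 23 24 27 28 33 50 50
85 39 29 29 29 29 27 28 29 28 28 28 29 28 23 23 23 23 26 39 50 50
85 63 29 29 29 29 28 29 29 29 28 28 28 28 26 23 23 23 23 41 49 50
85 79 29 29 29 29 29 29 29 28 28 28 28 28 27 24 22 23 25 49 50 50
85 85 51 29 29 28 29 28 29 28 28 29 28 28 26 23 22 23 41 50 50 49
85 85 82 42 29 28 29 29 29 29 29 28 29 28 24 23 23 29 48 50 50 50
85 85 85 79 36 28 29 29 29 28 28 28 28 27 23 24 38 49 50 50 49 49
85 85 85 85 79 63 32 28 28 28 28 28 28 28 26 41 50 49 50 50 50 49
85 85 85 85 85 85 82 63 41 33 32 29 33 45 48 50 50 50 50 50 50 50
```

```bash
python3 - <<'E'
from h import *
import pickle
f=pickle.load(open('w1.pkl','rb'));D=pickle.load(open('f0.pkl','rb'))['side']
print(tri(f,(290.7,213),D,(412,193.5)), onz(f,(290.7,213),.046),onz(f,(290.5,202.6),.014),onz(D,(410,207.5),.012), proj(f,(.44,-.301,.046)))
E
```

```text
(array([ 0.44170905, -0.30305894,  0.04462562]), np.float64(0.000493617443644416)) [ 0.44191368 -0.30254143  0.046     ] [ 0.44203111 -0.29936076  0.014     ] [ 0.43883631 -0.29598356  0.012     ] [288.90774459 211.61374771]
```

```bash
python3 -m creep '-0.021 0.003 0.03 0; -0.021 0.003 0.07 0; -0.021 0.003 0.11 0; -0.021 0.003 0.145 0; -0.021 0.003 0.17 0; -0.021 0.003 0.19 0; -0.021 0.003 0.202 0; -0.021 0.003 0.208 0; -0.021 0.003 0.208 0'; python3 -m creep '0 0 0 0;0 0 0 0;0 0 0 0;0 0 0 0;0 0 0 0;0 0 0 0;0 0 0 0' 0.0 40
```

```text
time_s: 2.1
ee_pos: [0.4423, -0.3003, 0.0231]
ee_rot: [-3.141, -0.001, 1.572]
ft_force: [-0.7, -1.2, 0.2]
width: 0.0853
grip_force: 0.0
time_s: 2.8
ee_pos: [0.4423, -0.3013, 0.0238]
ee_rot: [3.141, 0.001, 1.571]
ft_force: [-0.4, 0.5, 4.9]
width: 0.0164
grip_force: 39.0
```

```bash
python3 -m creep '0 0 -0.02 0;0 0 -0.05 0;0 0 -0.09 0; 0 0 -0.13 0; 0 0 -0.17 0; 0 0 -0.2 0; 0 0 -0.215 0; 0 0 -0.22 0;0 0 -0.22 0'; python3 -m creep '0.03 0.005 0 0; 0.07 0.012 0 0; 0.11 0.018 0 0; 0.15 0.025 0 0; 0.19 0.032 0 0; 0.23 0.038 0 0; 0.27 0.045 0 0; 0.31 0.052 0 0; 0.35 0.058 0 0; 0.39 0.065 0 0';  python3 -m creep '0.04 0.007 0 0; 0.08 0.014 0 0; 0.11 0.019 0 0; 0.135 0.023 0 0; 0.147 0.025 0 0; 0.15 0.025 0 0; 0.15 0.025 0 0;0.15 0.025 0 0'; python3 - <<'E'
from h import *
import pickle
f=grab('wrist','w2.png');pickle.dump(f,open('w2.pkl','wb'))
E
```

```text
time_s: 3.7
ee_pos: [0.4422, -0.3011, 0.2433]
ee_rot: [3.141, 0.0, 1.571]
ft_force: [0.2, -1.0, -0.8]
width: 0.0167
grip_force: 39.1
time_s: 4.7
ee_pos: [0.5058, 0.0906, 0.2413]
ee_rot: [-3.138, 0.0, 1.571]
ft_force: [1.0, -0.2, -1.3]
width: 0.0164
grip_force: 39.1
time_s: 5.5
ee_pos: [0.5318, 0.2378, 0.2431]
ee_rot: [-3.141, 0.001, 1.57]
ft_force: [-0.5, -0.9, 0.0]
width: 0.0162
grip_force: 39.1
```

View pics/w2.png

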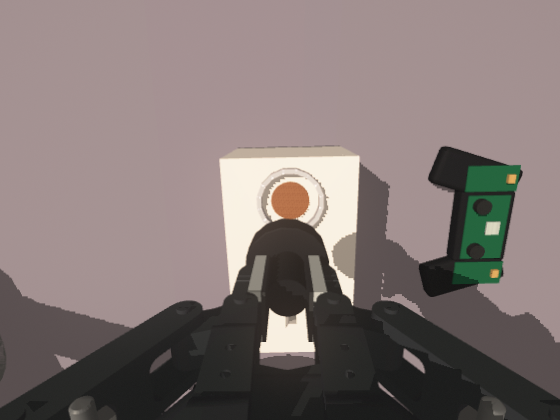

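The amber glass sits at (290,201) in the collar, and the held cap shows at (288,255).

```bash
python3 - <<'E'
from h import *
import pickle
f=pickle.load(open('w2.pkl','rb'));I=f['img'].astype(int)
b,g,rr=I[...,0],I[...,1],I[...,2]
m=((rr>b+50)&(rr>110)).astype(np.uint8)*255
n,l,s,c=cv2.connectedComponentsWithStats(m);i=1+s[1:,4].argmax();print(s[i],c[i],onz(f,c[i],.110).round(4),onz(f,c[i],.112).round(4))
# lid side edges: bright rows
for y in (170,185,260):
    row=I[y,:,1];x=np.where((row>150)&(I[y,:,0]>150))[0];x=x[(x>200)&(x<380)];print(y,x.min(),x.max(),onz(f,(x.min()-.5,y),.11).round(4),onz(f,(x.max()+.5,y),.11).round(4))
# cap outline: dark
d=(I.max(2)<75)
for y in range(216,262,5):
    x=np.where(d[y,230:350])[0]+230
    if len(x): print(y,x.min(),x.max())
for z in (.2193,.2353): print([proj(f,(.5318+.022*np.cos(t),.2378+.022*np.sin(t),z)).round(1).tolist() for t in (0,np.pi/2,np.pi)])
E
```

```text
[ 271  181   39   38 1157] [289.71305099 199.9991357 ] [0.5334 0.2425 0.11  ] [0.5333 0.243  0.112 ]
170 220 358 [0.4727 0.2693 0.11  ] [0.5927 0.2692 0.11  ]
185 221 357 [0.4728 0.2561 0.11  ] [0.5927 0.256  0.11  ]
260 227 333 [0.474  0.1845 0.11  ] [0.5746 0.1845 0.11  ]
221 277 298
226 265 310
231 259 315
236 255 319
241 253 321
246 250 323
251 249 325
256 247 326
261 247 328
[[327.5, 255.5], [288.4, 218.2], [249.4, 255.6]]
[[331.3, 268.3], [288.6, 227.9], [245.8, 268.3]]
```

```bash
python3 -m creep '0.005 0.0015 0.02 0;0.005 0.0015 0.05 0;0.005 0.0015 0.075 0; 0.005 0.0015 0.09 0; 0.005 0.0015 0.096 0; 0.005 0.0015 0.1 0;0.005 0.0015 0.103 0;0.005 0.0015 0.106 0;0.005 0.0015 0.108 0;0.005 0.0015 0.108 0'
```

```text
time_s: 6.55
ee_pos: [0.5336, 0.2441, 0.1355]
ee_rot: [3.141, -0.0, 1.571]
ft_force: [-0.3, -0.2, 0.0]
width: 0.0164
grip_force: 39.1
```

```bash
python3 -m creep '-0.001 0 0.001 0;-0.001 0 0.002 0;-0.001 0 0.002 0'; python3 -m creep '0 0 0 0;0 0 0 0;0 0 0 0;0 0 0 0;0 0 0 0' 0.06;  python3 -m creep '0 0 -0.02 0;0 0 -0.05 0;0 0 -0.08 0;-0.04 0 -0.1 0;-0.08 0 -0.12 0;-0.1 0 -0.13 0;-0.11 0 -0.13 0;-0.11 0 -0.13 0;-0.11 0 -0.13 0' 0.085; python3 - <<'E'
from h import *
import pickle
f=grab('wrist','w3.png');pickle.dump(f,open('w3.pkl','wb'))
E
```

```text
time_s: 6.85
ee_pos: [0.5338, 0.243, 0.1339]
ee_rot: [3.141, -0.0, 1.571]
ft_force: [-0.8, -0.6, 3.1]
width: 0.0164
grip_force: 39.5
time_s: 7.35
ee_pos: [0.5335, 0.243, 0.1332]
ee_rot: [-3.142, 0.0, 1.571]
ft_force: [0.4, 1.0, -0.1]
width: 0.0597
grip_force: 0.0
time_s: 8.25
ee_pos: [0.533, 0.1336, 0.2623]
ee_rot: [-3.14, -0.0, 1.571]
ft_force: [-0.5, -0.1, -0.6]
width: 0.0852
grip_force: 0.0
```

View pics/w3.png

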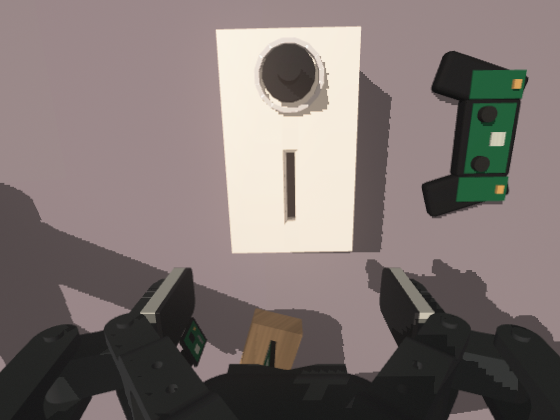

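The cap sits concentrically in the collar at (289,73). The slot is clear at (291,186). Measuring slot and box yaw.

```bash
python3 - <<'E'
from h import *
import pickle
f=pickle.load(open('w3.pkl','rb'));I=f['img']
g=cv2.cvtColor(I,6).astype(int)
L=[];Rr=[]
for y in range(120,245,5):
    row=g[y];x=np.where(row[200:375]>160)[0]+200
    L.append(onz(f,(x.min()-.5,y),.11)[:2]);Rr.append(onz(f,(x.max()+.5,y),.11)[:2])
for E in (L,Rr):
    E=np.array(E);p=np.polyfit(E[:,1],E[:,0],1);print('edge slope deg',np.degrees(np.arctan(p[0])),'x@.145',np.polyval(p,.1455))
for y in (145,148,150,152,160,175,200,215,219,221,223,226): print(y,g[y,278:304])
C=[onz(f,u,.11)[:2].round(4) for u in [(217.5,31),(359.5,28),(353.5,253),(231.5,254)]];print(C,np.mean(C,0))
E
```

```text
edge slope deg -1.0645057937958677 x@.145 0.47478903518794197
edge slope deg -1.2792387714823084 x@.145 0.5952266307393403
145 [238 238 238 239 238 237 237 237 237 237 237 237 237 237 237 237 237 237
 237 237 238 238 238 238 238 239]
148 [239 238 238 238 237 237 237 237 237 237 237 237 237 237 237 237 237 237
 237 237 238 238 238 238 238 239]
150 [238 238 238 238 226 184 174 180 174 171 171 171 170 171 171 171 171 170
 197 226 236 238 238 238 238 238]
152 [239 238 238 238 223 184 165 157 138 128 126 126 125 126 125 125 168 226
 237 237 237 238 238 238 238 238]
160 [239 238 238 238 227 189 169 168 115  70  70  70  70  69  69  70 128 221
 237 237 237 238 238 238 238 238]
175 [238 237 238 238 238 202 150 159 122  76  70  69  70  69  69  70 107 217
 237 237 237 237 237 237 237 237]
200 [237 237 237 237 237 221 183 168 149  99  70  69  70  69  69  69  69 212
 237 237 237 237 237 237 237 237]
215 [237 237 237 237 237 237 201 167 168 114  69  69  68  68  67  68  68 197
 233 237 237 237 236 236 236 237]
219 [237 237 237 237 237 236 201 167 168 145 148 156 156 156 163 166 166 211
 233 237 237 236 237 236 236 236]
221 [236 236 237 236 237 236 200 156 181 219 228 227 228 228 227 230 232 235
 236 237 237 236 236 236 236 236]
223 [236 236 236 236 236 236 206 216 233 235 236 236 236 236 236 236 236 236
 236 236 236 236 236 236 236 236]
226 [236 236 236 236 236 236 235 236 236 235 235 235 235 236 236 236 235 236
 235 236 236 236 236 236 236 236]
[array([0.4745, 0.2775]), array([0.5916, 0.2798]), array([0.5984, 0.0793]), array([0.4766, 0.0781])] [0.535275 0.178675]
```

```bash
python3 - <<'E'
from h import *
import pickle
f=pickle.load(open('w3.pkl','rb'))
a,b=onz(f,(290.3,149.5),.11),onz(f,(291.8,222),.11);print(a.round(4),b.round(4),((a+b)/2).round(4))
a,b=onz(f,(290.3,151.5),.107),onz(f,(291,219),.107);print(((a+b)/2).round(4))
print([onz(f,(x,185),z).round(4)[:2].tolist() for x,z in ((283.2,.11),(286.7,.107),(295.2,.107),(300,.11))])
C=[onz(f,u,.036) for u in [(258,311),(302,320)]];print(C)
E
```

```text
[0.535  0.1809 0.11  ] [0.5367 0.1118 0.11  ] [0.5358 0.1463 0.11  ]
[0.5354 0.1463 0.107 ]
[[0.5284, 0.1481], [0.5317, 0.1475], [0.5397, 0.1476], [0.5442, 0.1482]]
[array([ 0.49357342, -0.03626264,  0.036     ]), array([ 0.55205789, -0.04999407,  0.036     ])]
```

```bash
python3 -m creep '-0.02 -0.002 0 0.05;-0.05 -0.005 0 0.1;-0.09 -0.009 0 0.15;-0.13 -0.013 0 0.2;-0.17 -0.018 0 0.24;-0.205 -0.021 0 0.245;-0.23 -0.024 0 0.245;-0.242 -0.025 0 0.245;-0.245 -0.0255 0 0.245;-0.245 -0.0255 0 0.245'; python3 - <<'E'
from h import *
import pickle
f=grab('wrist','w4.png');pickle.dump(f,open('w4.pkl','wb'))
E
```

```text
time_s: 9.3
ee_pos: [0.5081, -0.111, 0.2629]
ee_rot: [-3.141, -0.001, 1.327]
ft_force: [0.5, -0.2, 0.3]
width: 0.0852
grip_force: 0.0
```

View pics/w4.png

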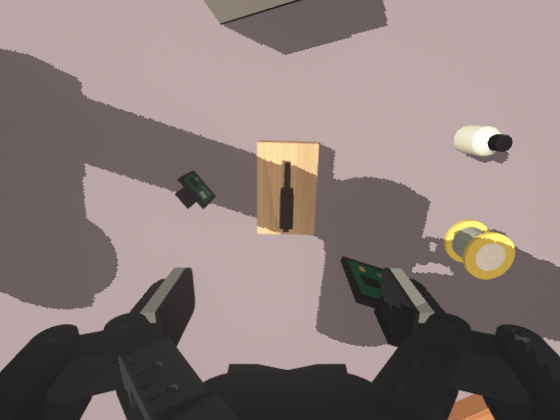

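The block is at (258–320, 141–235), now aligned with the tool. The grip is at (287,209), and both finger paths are clear.

```bash
python3 - <<'E'
from h import *
import pickle
f=pickle.load(open('w4.pkl','rb'));S=pickle.load(open('f0.pkl','rb'))['scene']
g=cv2.cvtColor(f['img'],6)
for y in range(158,236,4): print(y,g[y,274:300])
s=cv2.cvtColor(S['img'],6);
for y in range(154,184,2): print(y,s[y,242:276])
E
```

```text
158 [230 230 228 226 226 229 229 228 224 223 223 224 225 227 226 225 226 228
 228 226 225 223 221 217 214 213]
162 [223 230 228 226 226 229 230 211 163 136 122  93  81  85  90 108 141 217
 231 228 225 223 221 216 213 213]
166 [143 142 139 137 137 141 140 135 129 133  98  59  52  51  52  52 112 131
 132 136 135 169 151 195 214 214]
170 [143 143 140 137 138 141 141 136 130 134  93  55  53  52  50  50  88 121
 132 135 135 135 132 128 126 127]
174 [143 142 140 137 138 141 142 134 129 115  77  50  50  50  51  50  90 122
 132 136 135 133 131 129 127 128]
178 [144 143 141 136 138 141 141 134 129 120  79  49  50  50  49  49  88 121
 134 136 135 133 131 128 127 128]
182 [143 142 140 137 138 141 141 133 125 106  70  49  50  49  49  49 107 128
 133 135 136 133 130 128 128 129]
186 [143 142 139 137 138 141 141 133 125 103  67  48  49  48  47  51 105 126
 135 137 135 133 129 128 128 130]
190 [143 142 139 137 139 141 109  63  45  45  46  45  45  46  45  45  45  45
  44 116 135 133 130 129 129 131]
194 [143 142 139 137 139 140  95  48  45  44  45  44  45  45  45  44  45  44
  44  95 127 134 129 128
[... 2564 characters left out ...]
98  57  35  36  47  48  27  13  24  26  12  21  26  25  20  23
  11  20  33  72 113 135 120  79  43  60  85 103 107  96  73  42]
176 [141 131  97  55  16  24  23  16  13  17  18  23  20   8  22  24  20   2
  22  14  23  63 100 123 111  73  48  48  62  75  75  60  48  45]
178 [143 138 109  65  38  36  39  40  36  31  34  34  21  26  23  19  21   2
  12  23  17  34  41  52  41  37  28  35  29  37  42  53  51  46]
180 [144 138 109  60  33  33  40  39  42  37  43  38  38  35  40  34  34  33
  26  31  25  26  27  22  16  28  20  27  50  56  62  65  56  52]
182 [145 147 123  77  46  36  35  49  37  37  37  37  39  44  44  46  35  45
  43  45  46  39  32  40  30  23  22  23  39  44  40  40  34  41]
```

```bash
python3 - <<'E'
from h import *
import pickle
f=pickle.load(open('w4.pkl','rb'));S=pickle.load(open('f0.pkl','rb'))['scene']
print(tri(f,(286.3,212.2),S,(256.3,161.3)))
p=onz(f,(286.3,212.2),.132);print(p)
a,b=onz(f,(286.6,197),.132),onz(f,(286.1,228),.132);print(a,b,'yaw',np.degrees(np.arctan2(-(a-b)[0],(a-b)[1])))
s=r.sense();M=R.from_euler('xyz',s['ee_rot']).as_matrix();print('tool shift',M.T@(p-s['ee_pos']))
print('spine bottom slot top',onz(f,(286.8,160),.036))
E
```

```text
(array([ 0.50499836, -0.11689482,  0.13261192]), np.float64(0.0012425061512517698))
[ 0.50495511 -0.11642181  0.132     ]
[ 0.50857306 -0.10300935  0.132     ] [ 0.50118266 -0.13079458  0.132     ] yaw -14.894842487517929
tool shift [-0.0063923  -0.00166209  0.13105997]
spine bottom slot top [ 0.51361658 -0.08304664  0.036     ]
```

```bash
python3 -m creep '-0.0065 -0.0015 0.02 0.015;-0.0065 -0.0015 0.05 0.015;-0.0065 -0.0015 0.08 0.015;-0.0065 -0.0015 0.11 0.015;-0.0065 -0.0015 0.135 0.015;-0.0065 -0.0015 0.153 0.015;-0.0065 -0.0015 0.162 0.015;-0.0065 -0.0015 0.165 0.015;-0.0065 -0.0015 0.165 0.015'; python3 -m creep '0 0 0 0;0 0 0 0;0 0 0 0;0 0 0 0;0 0 0 0;0 0 0 0;0 0 0 0;0 0 0 0' 0.0 60
```

```text
time_s: 10.25
ee_pos: [0.5054, -0.1174, 0.0986]
ee_rot: [3.141, -0.0, 1.312]
ft_force: [0.7, 0.4, 0.5]
width: 0.0851
grip_force: 0.0
time_s: 11.05
ee_pos: [0.5053, -0.1181, 0.0987]
ee_rot: [3.141, 0.0, 1.311]
ft_force: [-0.4, -0.5, 3.5]
width: 0.0112
grip_force: 58.9
```

```bash
python3 -m creep '0 0 -0.01 0;0 0 -0.03 0;0 0 -0.06 0;0 0 -0.09 0; 0 0 -0.12 0; 0 0 -0.145 0; 0 0 -0.162 0;0 0 -0.17 0;0 0 -0.17 0'; python3 -m creep '0.02 -0.003 0 -0.03;0.05 -0.007 0 -0.09;0.085 -0.012 0 -0.15;0.12 -0.018 0 -0.21;0.155 -0.023 0 -0.25;0.19 -0.028 0 -0.28;0.22 -0.032 0 -0.28;0.242 -0.036 0 -0.28;0.257 -0.038 0 -0.28;0.262 -0.0385 0 -0.28'; python3 -m creep '0 0 0 0;0 0 0 0'; python3 - <<'E'
from h import *
import pickle
f=grab('wrist','w5.png');s=grab('side');sc=grab('scene');pickle.dump((f,s,sc,r.sense()),open('w5.pkl','wb'))
E
```

```text
time_s: 11.95
ee_pos: [0.5054, -0.118, 0.2693]
ee_rot: [3.14, 0.0, 1.311]
ft_force: [-1.1, 0.1, -1.4]
width: 0.0113
grip_force: 59.1
time_s: 12.95
ee_pos: [0.5345, 0.1462, 0.2671]
ee_rot: [-3.139, 0.0, 1.592]
ft_force: [0.9, 0.6, -0.8]
width: 0.0112
grip_force: 59.0
time_s: 13.15
ee_pos: [0.535, 0.1442, 0.2681]
ee_rot: [-3.141, 0.001, 1.59]
ft_force: [1.1, -0.6, -1.5]
width: 0.011
grip_force: 59.0
```

View pics/w5.png

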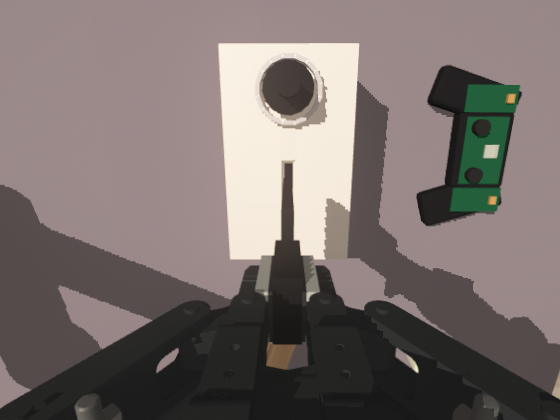

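The board's near edge runs from (287,240) down to (289,163), just over the slot's +y end at (288,160). I'll compute the offset.

```bash
python3 - <<'E'
from h import *
import pickle
f,s,sc,st=pickle.load(open('w5.pkl','rb'));g=cv2.cvtColor(f['img'],6)
for y in list(range(155,172,1))+[180,200,220,235]: print(y,g[y,277:303])
t=st['ee_pos'];zb=t[2]-.0867
print('pred edge bottom',proj(f,(t[0],t[1]+.032,zb)),proj(f,(t[0],t[1]+.0333,zb)),'top',proj(f,(t[0],t[1]+.0333,zb+.08)))
E
```

```text
155 [239 239 239 238 237 237 237 237 237 237 237 237 237 237 237 237 237 237
 237 238 238 239 239 239 239 238]
156 [238 239 239 238 237 237 237 237 237 237 237 237 237 237 237 237 237 237
 237 238 238 239 239 239 239 238]
157 [239 239 239 238 237 237 237 237 237 237 237 237 237 237 237 237 237 237
 237 238 238 239 239 239 239 238]
158 [239 239 239 238 237 237 237 237 237 237 237 237 237 237 237 237 237 237
 237 238 238 239 239 239 239 238]
159 [239 239 239 238 237 237 237 237 237 237 237 237 237 237 233 231 231 231
 231 236 238 239 239 239 238 238]
160 [239 239 239 238 221 209 209 209 208 209 209 209 209 208 202 199 199 198
 219 235 239 239 239 239 238 238]
161 [239 238 239 238 203 158 165 171 172 171 172 172 172 171 171 171 180 211
 230 237 239 239 239 239 238 238]
162 [239 239 239 238 203 160 166 160 155 154 154 154 154 154 153 160 211 234
 238 238 238 239 239 238 238 238]
163 [239 239 239 239 203 168 169 134 107 105 105 105 105 105 105 139 222 238
 238 238 239 239 239 238 238 238]
164 [239 239 239 238 202 168 168 121  75  69  70  70  69  69  69 127 221 238
 238 238 238 239 238 238
[... 635 characters left out ...]
22 237
 238 238 239 239 238 238 238 238]
171 [239 239 239 238 203 168 168 121  76  70  70  69  68  70  69 128 222 238
 238 238 238 238 238 238 238 238]
180 [238 238 238 238 202 168 115  71  70  70  70  71  70  69  69 127 221 238
 238 238 238 238 238 238 238 238]
200 [238 238 238 237 183  94  69  69  69  69  68  68  68  67  68  67 212 237
 237 237 237 237 237 237 237 237]
220 [237 237 237 221 138  70  69  69  69  69  69  69  68  68  68  67  95 216
 236 237 237 236 237 236 236 236]
235 [236 236 236 219 136  67  65  64  64  64  65  64  65  64  65  64 128 219
 235 236 236 236 236 235 236 236]
pred edge bottom [289.24401158 179.24474895] [289.28237307 177.46230639] top [290.36361402 206.78303167]
```

```bash
python3 -m creep '0 0 0.01 0;0 0 0.025 0;0 0 0.04 0;0 0 0.052 0;0 0 0.06 0;0 0 0.065 0;0 0 0.066 0;0 0 0.066 0'; python3 - <<'E'
from h import *
import pickle
f5=pickle.load(open('w5.pkl','rb'))[0]
print('slot end w5',onz(f5,(288.3,159.8),.11),'board w5',onz(f5,(287.7,178),.1815))
f=grab('wrist');s=grab('side');sc=grab('scene');pickle.dump((f,s,sc,r.sense()),open('w6.pkl','wb'))
st=r.sense();t=st['ee_pos'];print(t,proj(f,(t[0],t[1]+.033,t[2]-.0867)),proj(f,(.535,.1805,.11)))
k=lambda a:cv2.resize(a,None,fx=4,fy=4,interpolation=cv2.INTER_CUBIC)
a=k(f['img'][120:220,245:335])
p=proj(s,(.535,.146,.115)).astype(int);q=proj(sc,(.535,.146,.115)).astype(int);print(p,q)
b=k(s['img'][p[1]-50:p[1]+50,p[0]-50:p[0]+50])
cv2.imwrite('pics/c6.png',np.hstack([a,b]));
E
```

```text
time_s: 14.1
ee_pos: [0.5354, 0.1452, 0.2026]
ee_rot: [3.141, -0.0, 1.591]
ft_force: [0.1, 0.2, -1.7]
width: 0.0115
grip_force: 59.0
slot end w5 [0.53467988 0.18136298 0.11      ] board w5 [0.53408113 0.17703725 0.1815    ]
[0.53563276 0.14526106 0.20297663] [289.34581986 177.79288707] [288.49025911 173.2716874 ]
[251 241] [373 184]
```

View pics/c6.png

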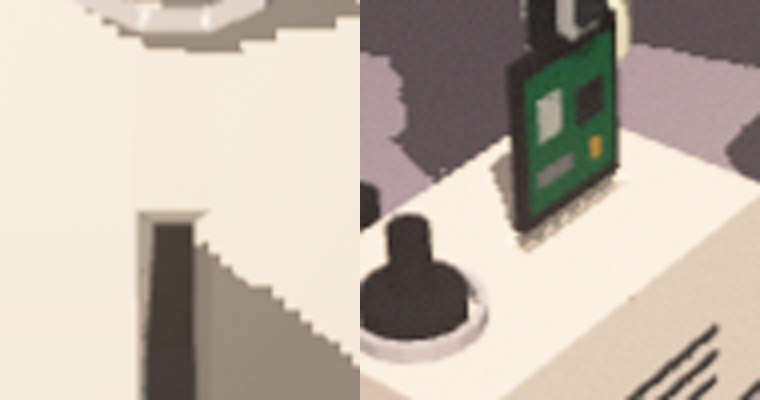

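The wrist crop shows the slot mouth's far end at y≈173 px, spanning columns 279–297. The side crop shows the board just above the lid, roughly over the slot. The cap is inside its collar. The board edge needs a contrast-stretched look.

```bash
python3 - <<'E'
from h import *
import pickle
f,s,sc,st=pickle.load(open('w6.pkl','rb'));
a=f['img'][165:265,255:325].astype(float);a=np.clip((a-30)*4,0,255).astype(np.uint8)
sc_=sc['img'][130:230,330:430]
k=lambda a:cv2.resize(a,None,fx=5,fy=5,interpolation=cv2.INTER_NEAREST)
cv2.imwrite('pics/c7.png',np.hstack([k(a),k(sc_)[:, :440]]))
E
```

```text
(no output)
```

View pics/c7.png

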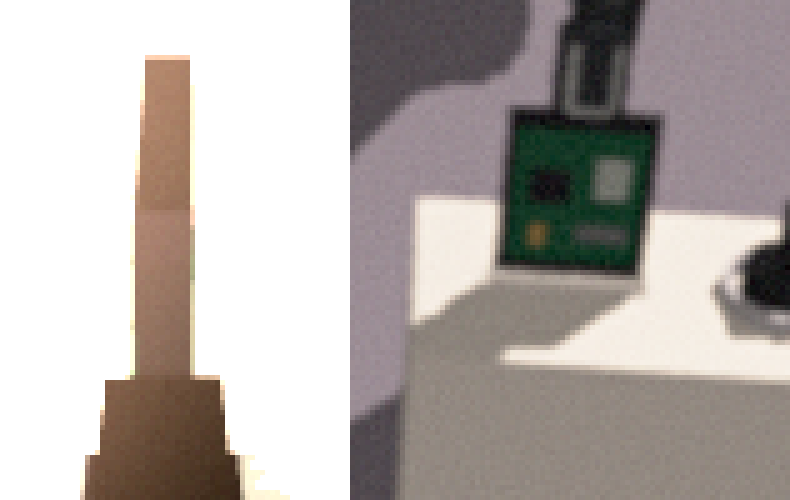

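The board's near edge runs rows 177–206, and its columns fall within the slot's inner width (283.5–293.5). I'll start the insertion and watch the force.

```bash
python3 -m creep '0 0 0.003 0;0 0 0.006 0;0 0 0.008 0;0 0 0.01 0;0 0 0.012 0;0 0 0.012 0'
```

```text
time_s: 14.85
ee_pos: [0.5351, 0.1451, 0.19]
ee_rot: [-3.141, 0.0, 1.591]
ft_force: [0.3, -0.4, -1.2]
width: 0.011
grip_force: 59.0
```

```bash
python3 -m creep '0 0 0.003 0;0 0 0.006 0;0 0 0.009 0;0 0 0.012 0;0 0 0.012 0;0 0 0.012 0'
```

```text
time_s: 15.45
ee_pos: [0.5351, 0.1451, 0.1782]
ee_rot: [-3.142, 0.0, 1.591]
ft_force: [0.3, -0.0, -0.7]
width: 0.0114
grip_force: 59.0
```

```bash
python3 -m creep '0 0 0.005 0;0 0 0.01 0;0 0 0.015 0;0 0 0.02 0;0 0 0.025 0;0 0 0.03 0;0 0 0.034 0;0 0 0.0345 0;0 0 0.0345 0'; python3 - <<'E'
from h import *
s=grab('side');sc=grab('scene')
k=lambda a:cv2.resize(a,None,fx=4,fy=4,interpolation=cv2.INTER_CUBIC)
p=proj(s,(.535,.18,.13)).astype(int);q=proj(sc,(.535,.18,.13)).astype(int)
c=lambda I,p:k(I[p[1]-60:p[1]+60,p[0]-50:p[0]+50])
cv2.imwrite('pics/c8.png',np.hstack([c(s['img'],p),c(sc['img'],q)]))
E
```

```text
time_s: 16.35
ee_pos: [0.5352, 0.1451, 0.1436]
ee_rot: [-3.142, 0.0, 1.591]
ft_force: [1.9, 0.2, -1.6]
width: 0.0112
grip_force: 58.9
```

View pics/c8.png

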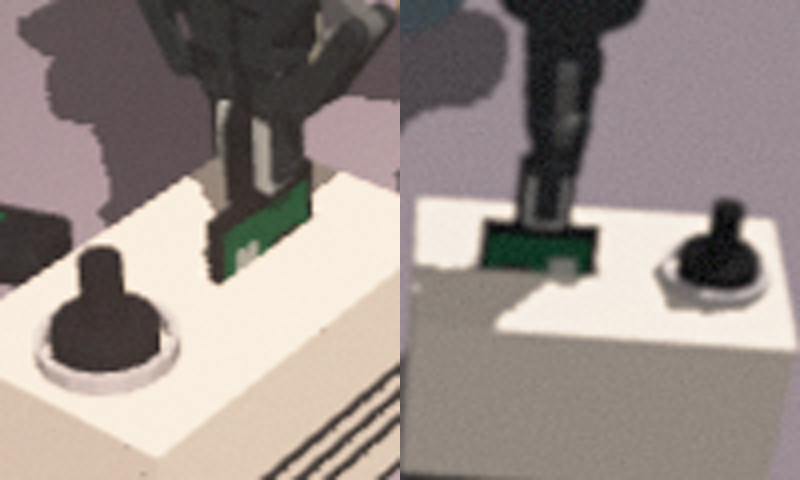

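The side and scene crops show the board about two thirds through the slot, still gripped and with the grip well above the lid. The cap sits in its collar.

```bash
python3 -c "
from bench import r
print(r.job_done())"
```

```text
the job is handed in; nothing more can be done
None
```

The cap is rim down inside the port's collar and released, and the board is about two thirds (53 of 80 mm) through the slot, still held with its grip about 27 mm above the lid; handed in at about 16.5 s, with no verdict returned.

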